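# Clear the bench scale and check-weigh a bottle

### The arm

A 6-joint arm with a two-finger parallel gripper is mounted at the origin on the work surface. World frame = base frame: x ahead of the robot, y to its left, z up, the work surface at z = 0. Lengths are in m, angles in rad, forces in N, time in s.
With the tool pointing down it reaches from about 0.35 to 0.775 m from the base axis. Payload 5.5 kg.
Tool frame: the origin (TCP) lies at the very end of the fingers, on their centre line; the grasp point (between the pads) lies 19 mm behind it; z points along the fingers, y is the direction in which the jaws open and shut (so a half turn about z gives the same grasp; the last joint's range is limited). The gripper opens to 85 mm and grips with 20 to 120 N. Pads are 22 mm wide; open, the fingers measure 114 mm over their backs; the gripper's body (76 mm by 85 mm) begins 54 mm behind the grasp point. The pads swing forward as they close: fully open they stand 13 mm farther back than shut.
Start: joints at [1.148, 0.313, 0.046, 1.304, 0, 1.431], TCP at [0.16, 0.552, 0.231] pointing down, gripper open.
Joint ranges: [-2.76, 2.76], [-0.86, 1.69], [-1.03, 1.26], [-2.2, 2.34], [-1.47, 1.5], [-3.14, 3.14]. Speed limits (rad/s): [2.57, 2.57, 3.14, 3.14, 3.14, 3.14].

### API

Orientations are given as a unit quaternion [w, x, y, z].
In Python, from workcell import get_state, vision, workorder, silhouettes, tip_of gives the robot as it stands.
- The arm moves only by the shell command python3 -m inch 'ROWS' [FORCE]. ROWS is JSON, a list of rows, each a list of 7 numbers: the shift along the tool's x, y, z in cm, then the turn, a rotation vector about the tool's x, y, z in degrees, then the finger opening in cm, from 0 to 8.54. In form: [[dx, dy, dz, rx, ry, rz, hand], ...]. A call has 1 to 5 rows; each row shifts and turns the commanded pose from where the row before left it, along the tool's axes as they then stand; what a row does not reach is not made up. A row lasts 1/10 s, in which the tool goes at most 50 mm and 8.59 degrees, less where a joint would pass 70% of its speed; a pose out of reach is approached as far as the arm can. A call with a gripper value outside its range is refused whole. The fingers move at their own pace and stop on an object; FORCE is the grip in N (left out, the last holds). Time passes only in rows, so rows that do not move let the fingers close. It gives the time, the measured TCP pose, the force and the opening at its end, in the units of the state.
- get_state(): the state, without advancing time (a new reading comes with each control period).
- vision.read_camera(name): name is "scene" or "top" or "wrist"; returns a dict with "pixels" (480x640x3 uint8, red, green, blue), "depth" (480x640 float32, m along the optical axis (not along the pixel's ray), 0 where there is no reading), "mtx" (3x3 intrinsics, pixels), "T" (4x4, takes a point from camera to world coordinates); the wrist camera has in their place "tool_from_camera" (4x4, takes a point from camera to tool coordinates, whose origin is the TCP and whose axes are the flange's). Camera axes: x right, y up, looking along -z (the intrinsics and any distortion apply to the point x, -y, -z); pixel columns grow to the right and rows downward; lengths in m; the calibration is good to about 2 mm. A picture is of the moment at which its call begins: read the wrist's pose just before it.
- workorder.hand_in(): hands the job in, once; it reports no verdict.
Trained networks look in a picture, given as the dict that the camera call returned (one of the last four; its "shot" number tells which), for a name from the list of things; names that differ only in an ending like _2 or _b are one class to them, and where a whole thing is asked for, a point or a joint stands for the part that bears it (a point fixed in the world has none). Each returns a list of dicts, best first, with "confidence" (0 to 1); they miss things now and then, are a little off and sometimes report something else, mostly with a low value. They report only what shows in the picture. A call takes as long as a camera call. They do not tell look-alikes from the thing itself.
- silhouettes(picture, label): "mask" (480x640 bool, what is visible of it) and "location" ([column, row] in pixels, amid what is visible of it).
- tip_of(picture, label): "location" ([column, row] in pixels: a listed point, or the origin of a listed thing).
The state is a dict: "clock": time; "joint_pos": joint angles; "qvel": joint speeds; "tau": joint torques, N m; "tcp_pos": TCP position; "orientation": TCP orientation; "wrist_force": force on the tool from outside, world axes, zero at the start; "ft_torque": the same for the moment, N m; "finger_gap": finger opening in m.
Only numpy, scipy, OpenCV 4.12 (cv2) and the standard library are available. Lean on these libraries where they do the work, as an engineer would, in place of code of your own. Each camera call takes 0.05 s, during which the arm holds its last target.

### The job

A small carton has been left on the bench scale. Take it off and set it down level, same way up, inside the open tray; then stand the tall round bottle upright in the middle of the scale's pan, ready to be check-weighed.

Things in the scene. Friction and masses are not known exactly. Their poses are not given: they have to be found in the camera images.
- carton_center (a point): The closed brown cardboard carton on the scale's pan: a block 100 x 56 x 60 mm high, about 0.15 kg, paper tape along its length. The point is its centre, 30 mm above its underside; x along its 100 mm length, y across its 56 mm width, z up. A like carton on the bench, not on the scale, is not wanted.
- bottle_center (a point): Tall round bottle, white plastic, paper label, blue cap, 120 mm high, about 0.25 kg. Body: straight cylinder 52 mm across up to 86 mm, then a shoulder and a cap 30 mm across at 100 to 120 mm. The point is on its axis, 60 mm above its underside; z up. Not wanted: a lower wide jar (65 mm high) and a lower flat rectangular flask (83 mm) beside it, and a bigger trigger spray bottle.
- pan_center (a point): The centre of the top face of the scale's steel pan: a fixed level square plate 160 x 160 mm, 55 mm above the bench, on a grey bench scale 200 x 180 mm with a small display. x and y along the pan's edges, z up; the display side is towards -x.
- tray_in (a point): The centre of the inner floor of the shallow open grey tray, fixed on the bench: outside 220 (along its x) x 190 mm (along its y) and 30 mm high, walls and floor 4 mm thick. The floor is 4 mm above the bench; z up.
Mind the look-alikes: they are no part of the job. What is shaped like the part that bears carton_center but orange is not meant.

How it is judged:
By the outcome, as a careful person would: the job done as asked, in the order asked, and still so for the second after the job is handed in, with the robot touching nothing.
It also fails if it takes over 67 s, if anything falls off the work surface, if the arm or the gripper's body presses on something with over 40 N, if the wrist force passes 120 N, or if a joint passes its speed limit or range.

## Working session

There is one attempt and no reset: what is moved stays moved. The work goes in short steps, Python scripts to look and compute and a shell command to move; the robot and the scene stay as the last step left them, time stands still between calls to the robot, and variables do not carry over. Pictures are saved under pics/ and viewed, and the job is handed in when it is done.

```bash
mkdir -p pics; ls; python3 - <<'E'
from workcell import get_state, vision
import cv2, pickle
s=get_state(); print(s)
for n in ["scene","top"]:
    p=vision.read_camera(n); pickle.dump(p,open(f"{n}0.pkl","wb"))
    cv2.imwrite(f"pics/{n}0.png",p["pixels"][:,:,::-1]); print(n,p["mtx"],p["T"],[k for k in p])
E
```

```text
pics
{'clock': 0.0, 'joint_pos': array([1.14842564e+00, 3.13999024e-01, 4.49941027e-02, 1.30357712e+00,
       4.39302750e-06, 1.43118683e+00]), 'qvel': array([ 1.31069318e-03,  3.08919273e-05, -1.21261545e-03, -3.12641074e-04,
       -1.40725510e-03, -1.69801347e-03]), 'tau': array([ 6.92883750e-04, -4.80627573e+01,  2.98530918e+01,  1.91696885e-02,
        5.71947942e-05, -4.53784637e-06]), 'tcp_pos': array([0.1602387 , 0.55170767, 0.23041582]), 'orientation': array([-2.49706118e-04,  1.40910014e-01,  9.90022005e-01, -8.57231965e-04]), 'wrist_force': array([0.36789929, 0.03265575, 0.43196717]), 'ft_torque': array([-0.02071886,  0.02784859, -0.02291106]), 'finger_gap': 0.08529830372223757}
scene [[441.19142675   0.         315.3628242 ]
 [  0.         441.19142675 235.36087652]
 [  0.           0.           1.        ]] [[ 0.8327367  -0.42593953  0.35373029  0.91059649]
 [ 0.55366355  0.63773217 -0.53549449 -0.63793631]
 [ 0.00250308  0.64177348  0.76689018  0.96113077]
 [ 0.          0.          0.          1.        ]] ['pixels', 'depth', 'mtx', 'T', 'shot']
top [[514.66805984   0.         319.87133213]
 [  0.         514.66805984 238.67865216]
 [  0.           0.           1.        ]] [[-0.02011928  0.99179631 -0.12623507  0.33424284]
 [-0.99975299 -0.01876483  0.01190963 -0.02603033]
 [ 0.00944314  0.1264435   0.99192886  1.36520108]
 [ 0.          0.          0.          1.        ]] ['pixels', 'depth', 'mtx', 'T', 'shot']
```

View pics/scene0.png

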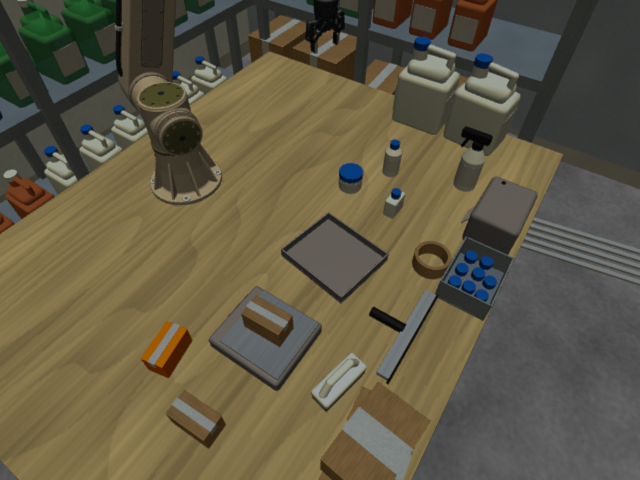

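View pics/top0.png

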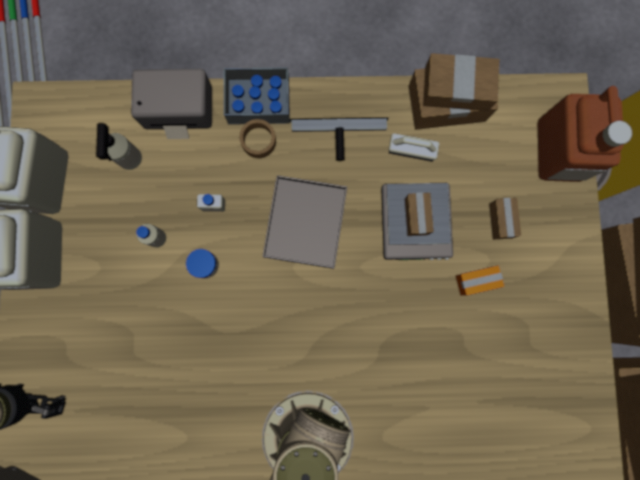

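Candidates for the carton: brown on the scale, scene (268,317) / top (420,213), which is the one wanted. Not wanted: brown on the bench (195,417)/(507,217) and orange (166,348)/(481,280). Candidates for the bottle: tall round with blue cap at (393,158)/(147,235), which is wanted. Not wanted: jar (350,178), flat flask (395,202) and spray (470,165).

```bash
cat > h.py <<'E'
import numpy as np, cv2
def cloud(p,T=None):
    d=p["depth"]; K=p["mtx"]; T=p["T"] if T is None else T
    v,u=np.mgrid[:480,:640]
    P=np.stack([(u-K[0,2])/K[0,0]*d,-(v-K[1,2])/K[1,1]*d,-d,np.ones_like(d)],-1)
    return (P@T.T)[...,:3]
def rect(pts):
    (c,s,a)=cv2.minAreaRect((pts[:,:2]*1000).astype(np.float32)); return np.round(c,1),np.round(s,1),round(a,1)
def proj(p,X,T=None):
    T=p["T"] if T is None else T
    c=np.linalg.inv(T)@np.append(X,1); return p["mtx"][0,0]*c[0]/-c[2]+p["mtx"][0,2], p["mtx"][1,1]*c[1]/c[2]+p["mtx"][1,2]
E
python3 - <<'E'
from h import *
from workcell import *
for n in ["scene","top"]:
    p=vision.read_camera(n); C=cloud(p)
    for lab in ["carton_center","bottle_center","pan_center","tray_in"]:
        for r in tip_of(p,lab)[:4]: 
            u,v=r["location"]; print(n,lab,"tip",np.round([u,v]),round(r["confidence"],2),np.round(C[int(v),int(u)],3))
        if lab in("pan_center","tray_in"): continue
        for r in silhouettes(p,lab)[:4]:
            m=r["mask"]&(p["depth"]>0); m2=cv2.erode(m.astype(np.uint8),np.ones((2,2)))>0
            Q=C[m2]; 
            if len(Q)<10: continue
            zt=np.percentile(Q[:,2],95); t=Q[Q[:,2]>zt-.008]
            print(n,lab,"sil",np.round(r["location"]),round(r["confidence"],2),m.sum(),"ztop",round(zt,3),"top",rect(t), "all",np.round(np.percentile(Q,[2,50,98],axis=0),3).tolist())
# scale & tray from scene
p=vision.read_camera("top"); C=cloud(p)
for nm,(u,v) in dict(scale=(395,220),tray=(305,220)).items():
    print(nm,np.round(C[v,u],3))
    m=(abs(C[...,0]-C[v,u,0])<.2)&(abs(C[...,1]-C[v,u,1])<.2)
    for lo,hi in[(.012,.04),(.045,.062)]:
        k=(m&(C[...,2]>lo)&(C[...,2]<hi)).astype(np.uint8)
        n_,l,st,ct=cv2.connectedComponentsWithStats(k)
        for i in range(1,n_):
            if st[i,4]>150: print(lo,st[i].tolist(),rect(C[l==i]),round(np.median(C[l==i][:,2]),4))
for n in["scene","top"]:
    p=vision.read_camera(n); im=p["pixels"][:,:,::-1]
    a=(im[280:400,200:340],im[130:220,330:430]) if n=="scene" else (im[170:270,370:470],im[200:290,120:220])
    for i,x in enumerate(a): cv2.imwrite(f"pics/c_{n}{i}.png",cv2.resize(x,(500,400),interpolation=2))
E
python3 -c "
import cv2,numpy as np
r=lambda n:cv2.resize(cv2.imread(f'pics/c_{n}.png'),(400,300))
cv2.imwrite('pics/crops.png',np.vstack([np.hstack([r('scene0'),r('scene1')]),np.hstack([r('top0'),r('top1')])]))"
```

```text
scene carton_center tip [168. 348.] 0.91 [ 0.399 -0.455  0.056]
scene carton_center tip [265. 317.] 0.71 [ 0.555 -0.3    0.114]
scene carton_center sil [265. 321.] 0.65 1642 ztop 0.116 top (array([ 556.2, -292.2]), array([99.8, 55.4]), 2.4) all [[0.511, -0.321, 0.061], [0.565, -0.301, 0.113], [0.605, -0.266, 0.117]]
scene carton_center sil [166. 350.] 0.62 1717 ztop 0.061 top (array([ 390.1, -453.1]), array([56. , 99.4]), 11.0) all [[0.364, -0.503, 0.002], [0.404, -0.459, 0.058], [0.424, -0.405, 0.062]]
scene bottle_center tip [392. 158.] 0.62 [0.524 0.365 0.081]
scene bottle_center sil [391. 158.] 0.67 551 ztop 0.118 top (array([521.6, 386.7]), array([24.8, 24.3]), 29.6) all [[0.504, 0.364, -0.001], [0.528, 0.374, 0.066], [0.545, 0.475, 0.12]]
scene pan_center tip [270. 331.] 0.96 [ 0.582 -0.318  0.106]
scene tray_in tip [334. 257.] 0.74 [ 0.553 -0.004  0.002]
top carton_center tip [418. 215.] 0.6 [ 0.547 -0.281  0.118]
top carton_center tip [476. 280.] 0.57 [ 0.387 -0.436  0.06 ]
top carton_center sil [419. 214.] 0.95 1143 ztop 0.12 top (array([ 553.5, -289.1]), array([99.8, 56.7])
[... 434 characters left out ...]
 all [[0.494, 0.366, 0.016], [0.512, 0.379, 0.093], [0.534, 0.402, 0.125]]
top pan_center tip [416. 212.] 0.81 [ 0.555 -0.279  0.116]
top tray_in tip [305. 222.] 0.8 [ 0.553 -0.001  0.008]
scale [ 0.545 -0.236  0.059]
0.012 [317, 182, 30, 87, 261] (array([542.8, -57.3]), array([ 78.8, 220.6]), 79.8) 0.0303
0.012 [381, 184, 24, 76, 223] (array([ 540.9, -212.2]), array([205.5,  50.6]), 12.9) 0.0344
0.045 [383, 183, 69, 67, 2709] (array([ 557.5, -295.3]), array([174.7, 172.9]), 88.5) 0.0562
0.045 [459, 270, 18, 25, 221] (array([ 381.1, -420.1]), array([55.9, 41. ]), 11.3) 0.0596
tray [ 0.558 -0.004  0.009]
0.012 [262, 175, 85, 94, 694] (array([552.7,  -2.4]), array([190.2, 220.6]), 79.8) 0.0299
```

View pics/crops.png

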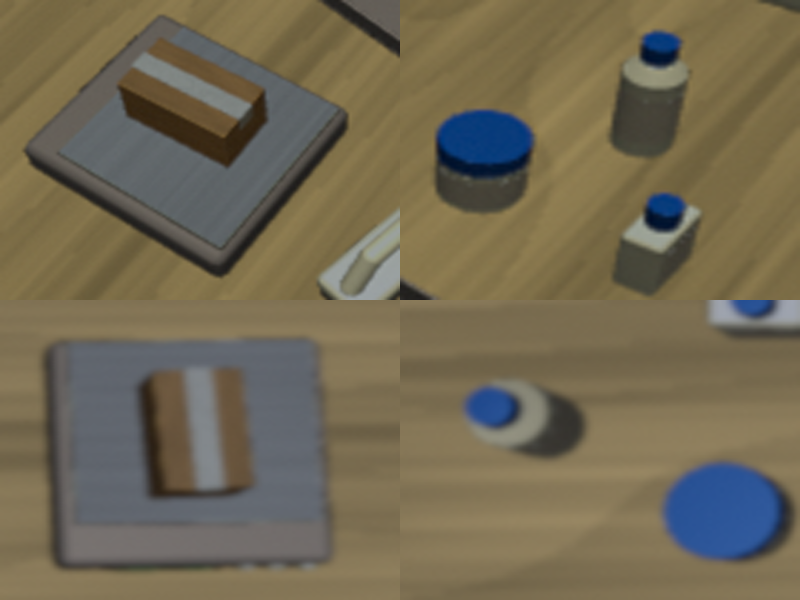

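Crops confirm it: the carton on the scale is brown with grey tape (scene 265,317), and the bottle is the tall round one with a blue cap (scene 392,158). Moving towards the scale.

```bash
python3 -m inch '[[0,0,0,0,0,-6.1,8.5],[0,0,0,0,0,-6.1,8.5],[0,0,0,0,0,-6,8.5],[-1.8,-4.3,0,0,0,0,8.5],[-1.8,-4.3,0,0,0,0,8.5]]'
python3 -m inch '[[-1.8,-4.3,0,0,0,0,8.5],[-1.8,-4.3,0,0,0,0,8.5],[-1.8,-4.3,0,0,0,0,8.5],[-1.8,-4.3,0,0,0,0,8.5],[-1.8,-4.3,0,0,0,0,8.5]]'
python3 -m inch '[[-1.8,-4.3,0,0,0,0,8.5],[-1.8,-4.3,0,0,0,0,8.5],[-1.8,-4.3,0,0,0,0,8.5],[-1.8,-4.3,0,0,0,0,8.5],[-1.8,-4.3,0,0,0,0,8.5]]'
python3 -m inch '[[-1.8,-4.3,0,0,0,0,8.5],[-1.8,-4.3,0,0,0,0,8.5],[-1.8,-4.3,0,0,0,0,8.5],[0,0,0,0,0,0,8.5]]'
```

```text
clock: 1.45
tcp_pos: [0.1995, 0.4672, 0.2307]
orientation: [0.0, -0.019, 1.0, -0.0]
wrist_force: [1.5, 0.1, 0.1]
finger_gap: 0.0853
clock: 1.95
tcp_pos: [0.2973, 0.2542, 0.2316]
orientation: [0.001, -0.018, 1.0, 0.0]
wrist_force: [1.1, -0.0, 1.0]
finger_gap: 0.0853
clock: 2.45
tcp_pos: [0.3948, 0.0421, 0.2317]
orientation: [0.001, -0.017, 1.0, 0.0]
wrist_force: [0.3, -0.6, 0.8]
finger_gap: 0.085
clock: 2.85
tcp_pos: [0.4552, -0.0878, 0.2311]
orientation: [0.001, -0.014, 1.0, -0.001]
wrist_force: [-0.0, 0.5, -0.2]
finger_gap: 0.0848
```

```bash
python3 -m inch '[[-1.85,-4.1,0,0,0,0,8.5],[-1.85,-4.1,0,0,0,0,8.5],[-1.85,-4.1,0,0,0,0,8.5],[-1.85,-4.1,0,0,0,0,8.5],[-1.85,-4.1,0,0,0,0,8.5]]'
python3 -m inch '[[0,0,0,0,0,0,8.5]]'
cat >> h.py <<'E'
from scipy.spatial.transform import Rotation as Rn
def wrist():
    from workcell import get_state, vision
    s=get_state(); p=vision.read_camera("wrist")
    w,x,y,z=s["orientation"]; T=np.eye(4); T[:3,:3]=Rn.from_quat([x,y,z,w]).as_matrix(); T[:3,3]=s["tcp_pos"]
    p["T"]=T@p["tool_from_camera"]; return s,p
E
python3 - <<'E'
from h import *
from workcell import silhouettes
s,p=wrist(); C=cloud(p); print(s["tcp_pos"],s["orientation"],p["tool_from_camera"])
cv2.imwrite("pics/w1.png",p["pixels"][:,:,::-1])
for lo,hi in[(.008,.04),(.05,.063),(.105,.122)]:
    k=((C[...,2]>lo)&(C[...,2]<hi)&(p["depth"]>0)).astype(np.uint8)
    n_,l,st,ct=cv2.connectedComponentsWithStats(k)
    for i in range(1,n_):
        if st[i,4]>1500: print(lo,st[i].tolist(),rect(C[l==i]),round(np.median(C[l==i][:,2]),4))
E
```

```text
clock: 3.35
tcp_pos: [0.5529, -0.2854, 0.2314]
orientation: [0.0, -0.018, 1.0, 0.0]
wrist_force: [1.6, 0.5, 0.6]
finger_gap: 0.0853
clock: 3.45
tcp_pos: [0.5539, -0.2888, 0.2292]
orientation: [-0.0, -0.016, 1.0, -0.0]
wrist_force: [0.2, -0.2, 0.0]
finger_gap: 0.0848
[ 0.55394384 -0.28877115  0.22918454] [-1.78838144e-04 -1.56494550e-02  9.99877482e-01 -2.89494579e-04] [[ 7.04256835e-05  9.44686361e-01  3.27975113e-01  8.40582808e-02]
 [ 9.99998443e-01 -6.44766317e-04  1.64243063e-03  2.00469838e-04]
 [ 1.76304912e-03  3.27974487e-01 -9.44684936e-01 -1.41672355e-01]
 [ 0.00000000e+00  0.00000000e+00  0.00000000e+00  1.00000000e+00]]
0.008 [461, 89, 179, 236, 6262] (array([553.9,  -4.6]), array([191.4, 220.9]), 79.9) 0.022
0.008 [218, 98, 191, 200, 2479] (array([ 546.6, -297.7]), array([180.4, 199.6]), 89.7) 0.0386
0.008 [49, 150, 85, 99, 1836] (array([ 537.5, -507.6]), array([112.3,  47. ]), 30.0) 0.0251
0.008 [0, 282, 51, 133, 2690] (array([ 739.9, -639.8]), array([176.5,  31.7]), 6.0) 0.0264
0.008 [252, 332, 111, 46, 1709] (array([ 730.6, -299.4]), array([ 46. , 134.3]), 5.5) 0.03
0.008 [582, 353, 58, 80, 1914] (array([779.7,  94. ]), array([ 49.7, 103.4]), 79.6) 0.0243
0.008 [205, 391, 98, 32, 1621] (array([ 814.8, -362.6]), array([135.9,  45.9]), 74.9) 0.0249
0.008 [351, 391, 82, 24, 1604] (array([ 822.9, -183.1]), array([ 37.2, 105.5]), 0.1) 0.0167
0.05 [54, 0, 142, 66, 7062] (array([ 395.6, -450.9]), array([ 45.5, 102.5]), 10.2) 0.0595
0.05 [225, 141, 175, 162, 16694] (array([ 564.7, -297.9]), array([160.7, 160.3]), 89.9) 0.0542
0.05 [24, 152, 89, 106, 6669] (array([ 549.6, -528.4]), array([101.4,  57.8]), 2.1) 0.0596
0.105 [280, 175, 73, 121, 8194] (array([ 555.7, -290.8]), array([101.6,  56.1]), 2.2) 0.1143
```

View pics/w1.png

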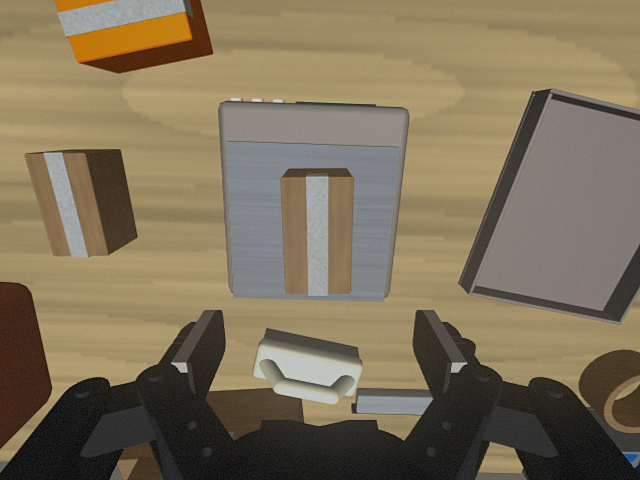

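```bash
python3 -m inch '[[-0.15,-0.2,4,0,0,0,8.5],[0,0,4,0,0,0,8.5],[0,0,4,0,0,0,8.5],[0,0,2.5,0,0,0,8.5],[0,0,1.5,0,0,0,8.5]]'
python3 -m inch '[[0,0,0,0,0,0,8.5],[0,0,0,0,0,0,5],[0,0,0,0,0,0,5],[0,0,0,0,0,0,5],[0,0,0,0,0,0,5]]' 35
python3 -m inch '[[0,0,0,0,0,0,5],[0,0,0,0,0,0,5]]'
```

```text
clock: 4.0
tcp_pos: [0.552, -0.2835, 0.0689]
orientation: [-0.002, -0.018, 1.0, 0.002]
wrist_force: [-0.2, -0.4, -0.1]
finger_gap: 0.0851
clock: 4.5
tcp_pos: [0.5551, -0.2872, 0.0735]
orientation: [0.002, -0.018, 1.0, -0.001]
wrist_force: [-1.2, 0.5, 6.0]
finger_gap: 0.0556
clock: 4.7
tcp_pos: [0.5551, -0.2871, 0.0735]
orientation: [0.002, -0.018, 1.0, -0.001]
wrist_force: [-0.3, 2.3, 6.2]
finger_gap: 0.0555
```

```bash
python3 -m inch '[[0,0,-1.5,0,0,0,5],[0,0,-3,0,0,0,5],[0,0,-3,0,0,0,5],[0,0,-1.5,0,0,0,5],[0,0,0,0,0,0,5]]'
python3 - <<'E'
from h import *
s,p=wrist(); C=cloud(p); cv2.imwrite("pics/w2.png",p["pixels"][:,:,::-1]); print(s["tcp_pos"],s["wrist_force"],s["finger_gap"])
E
```

```text
clock: 5.2
tcp_pos: [0.5554, -0.2875, 0.1644]
orientation: [0.002, -0.017, 1.0, -0.001]
wrist_force: [0.1, -0.1, -2.5]
finger_gap: 0.0561
[ 0.5553802  -0.28752249  0.16443196] [ 0.08161325 -0.11279257 -2.5369465 ] 0.05609948699915203
```

View pics/w2.png

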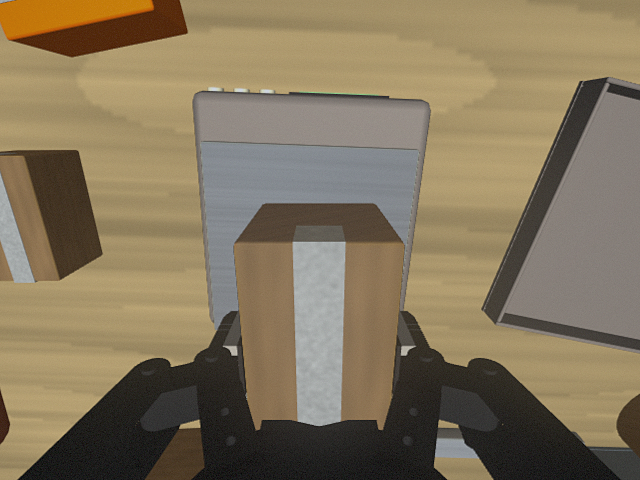

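```bash
python3 -m inch '[[-0.12,3,0,0,0,0,5],[-0.12,4.3,0,0,0,0,5],[-0.12,4.5,0,0,0,0,5],[-0.12,4.5,0,0,0,0,5],[-0.12,4.5,0,0,0,0,5]]'
python3 -m inch '[[-0.12,4.5,0,0,0,0,5],[-0.12,3,0,0,0,0,5],[0,0,0,0,0,6,5],[0,0,0,0,0,6,5],[0,0,0,0,0,0,5]]'
python3 - <<'E'
from h import *
s,p=wrist(); C=cloud(p); cv2.imwrite("pics/w3.png",p["pixels"][:,:,::-1]); print(s["tcp_pos"],s["orientation"],s["wrist_force"],s["finger_gap"])
E
```

```text
clock: 5.75
tcp_pos: [0.5513, -0.0766, 0.1594]
orientation: [-0.001, -0.017, 1.0, 0.001]
wrist_force: [1.3, -0.5, -2.4]
finger_gap: 0.0558
clock: 6.25
tcp_pos: [0.5513, -0.0028, 0.1596]
orientation: [-0.001, 0.087, 0.996, 0.0]
wrist_force: [-0.2, 0.1, -1.8]
finger_gap: 0.0557
[ 0.55133013 -0.00278448  0.15960924] [-1.44446347e-03  8.68847810e-02  9.96217306e-01  1.66603690e-04] [-0.2272912   0.05839952 -1.79406523] 0.05574129477901312
```

View pics/w3.png

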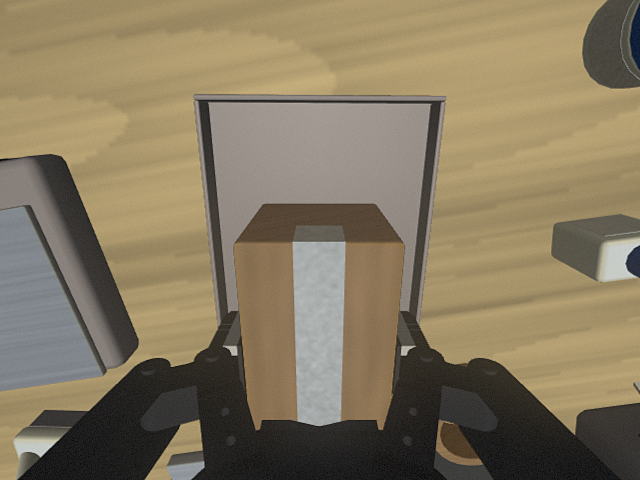

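```bash
python3 -m inch '[[0,0,3,0,0,0,5],[0,0,4,0,0,0,5],[0,0,3,0,0,0,5],[0,0,1.7,0,0,0,5],[0,0,1,0,0,0,5]]'
python3 -m inch '[[0,0,0.3,0,0,0,5],[0,0,0.3,0,0,0,5],[0,0,0,0,0,0,5]]'
```

```text
clock: 6.8
tcp_pos: [0.5505, -0.0036, 0.0317]
orientation: [-0.002, 0.087, 0.996, 0.0]
wrist_force: [0.5, 0.3, -0.5]
finger_gap: 0.0555
clock: 7.1
tcp_pos: [0.5531, -0.0036, 0.0289]
orientation: [0.001, 0.087, 0.996, 0.0]
wrist_force: [-0.3, -0.2, -2.0]
finger_gap: 0.0555
```

```bash
python3 -m inch '[[0,0,0.3,0,0,0,5],[0,0,0.2,0,0,0,5],[0,0,0,0,0,0,5],[0,0,0,0,0,0,5]]'
```

```text
clock: 7.5
tcp_pos: [0.5526, -0.0034, 0.0235]
orientation: [0.0, 0.087, 0.996, 0.0]
wrist_force: [-0.3, -0.4, -0.9]
finger_gap: 0.0553
```

```bash
python3 -m inch '[[0,0,0.15,0,0,0,5],[0,0,0,0,0,0,5],[0,0,0,0,0,0,5]]'
```

```text
clock: 7.8
tcp_pos: [0.5527, -0.0034, 0.0225]
orientation: [0.0, 0.087, 0.996, -0.0]
wrist_force: [-3.1, 0.9, 4.6]
finger_gap: 0.0554
```

```bash
python3 -m inch '[[0,0,0,0,0,0,8.5],[0,0,0,0,0,0,8.5],[0,0,0,0,0,0,8.5],[0,0,0,0,0,0,8.5]]'
python3 -m inch '[[0,0,-2,0,0,0,8.5],[0,0,-4,0,0,0,8.5],[0,0,-4.5,0,0,0,8.5],[0,0,-4.5,0,0,0,8.5],[0,0,-4.5,0,0,0,8.5]]'
python3 -m inch '[[0,0,0,0,0,0,8.5]]'
python3 - <<'E'
from h import *
s,p=wrist(); C=cloud(p); cv2.imwrite("pics/w4.png",p["pixels"][:,:,::-1]); print(s["tcp_pos"],s["orientation"],s["finger_gap"])
k=((C[...,2]>.056)&(C[...,2]<.07)&(p["depth"]>0)).astype(np.uint8)
n_,l,st,ct=cv2.connectedComponentsWithStats(k)
for i in range(1,n_):
    if st[i,4]>1500: Q=C[l==i]; print(st[i].tolist(),rect(Q),np.round(np.percentile(Q[:,2],[5,50,95]),4))
E
```

```text
clock: 8.2
tcp_pos: [0.5525, -0.0035, 0.0216]
orientation: [-0.0, 0.087, 0.996, 0.0]
wrist_force: [0.6, -0.7, 0.4]
finger_gap: 0.085
clock: 8.7
tcp_pos: [0.5522, -0.0035, 0.2185]
orientation: [0.0, 0.087, 0.996, 0.0]
wrist_force: [0.5, -0.2, -0.6]
finger_gap: 0.0851
clock: 8.8
tcp_pos: [0.5561, -0.004, 0.2238]
orientation: [0.006, 0.087, 0.996, -0.0]
wrist_force: [-0.1, -0.1, -0.5]
finger_gap: 0.085
[ 0.55608302 -0.00400289  0.22378665] [ 5.95878508e-03  8.71494310e-02  9.96177371e-01 -3.39219608e-04] 0.08500349104770503
[576, 0, 64, 82, 4523] (array([451.9, 246.9]), array([64. , 45.1]), 5.8) [0.0591 0.0635 0.0649]
[287, 161, 64, 107, 6290] (array([553.4,  -4. ]), array([ 56.2, 101. ]), 79.9) [0.062  0.0633 0.0645]
[544, 203, 74, 44, 1580] (array([605.5, 240.4]), array([64.5, 35.1]), 89.0) [0.057  0.0604 0.067 ]
```

View pics/w4.png

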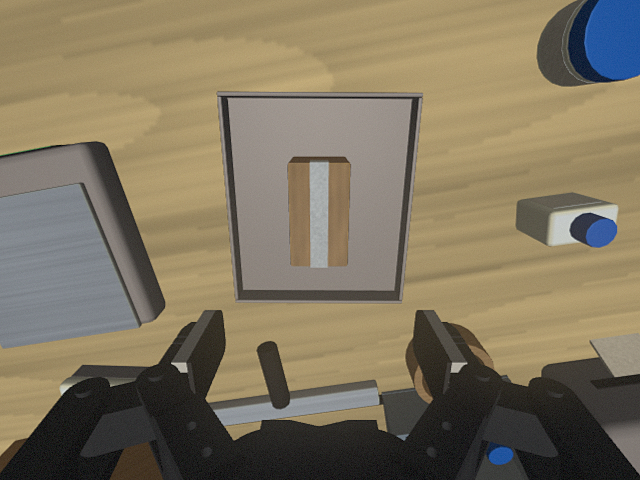

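```bash
python3 -m inch '[[1.16,4.22,0,0,0,0,8.5],[1.16,4.22,0,0,0,0,8.5],[1.16,4.22,0,0,0,0,8.5],[1.16,4.22,0,0,0,0,8.5],[1.16,4.22,0,0,0,0,8.5]]'
python3 -m inch '[[1.16,4.22,0,0,0,0,8.5],[1.16,4.22,0,0,0,0,8.5],[1.16,4.22,0,0,0,0,8.5],[1.16,4.22,0,0,0,0,8.5],[0,0,0,0,0,0,8.5]]'
python3 -m inch '[[0,0,0,0,0,0,8.5]]'
python3 - <<'E'
from h import *
from workcell import silhouettes
s,p=wrist(); C=cloud(p); cv2.imwrite("pics/w5.png",p["pixels"][:,:,::-1]); print(s["tcp_pos"],s["orientation"],s["finger_gap"])
near=np.hypot(C[...,0]-.519,C[...,1]-.388)<.06
Q=C[near&(C[...,2]>.112)&(C[...,2]<.13)]; print(len(Q)); 
(cc,r)=cv2.minEnclosingCircle((Q[:,:2]*1000).astype(np.float32)); print("cap",cc,r,np.median(Q[:,2]))
# body side fit: circle radius 26 from side points
B=C[near&(C[...,2]>.02)&(C[...,2]<.08)]; print(len(B))
from scipy.optimize import least_squares
if len(B)>50: print("body",least_squares(lambda c:np.hypot(B[:,0]-c[0],B[:,1]-c[1])-.026,[.519,.388],loss="soft_l1",f_scale=.001).x)
for r in silhouettes(p,"bottle_center"): print(r["location"],r["confidence"])
E
```

```text
clock: 9.35
tcp_pos: [0.5308, 0.2158, 0.2149]
orientation: [-0.001, 0.087, 0.996, -0.0]
wrist_force: [0.5, -0.7, -0.1]
finger_gap: 0.085
clock: 9.85
tcp_pos: [0.5136, 0.3932, 0.2139]
orientation: [-0.001, 0.084, 0.996, -0.0]
wrist_force: [-0.5, 0.2, -0.2]
finger_gap: 0.0849
clock: 9.95
tcp_pos: [0.5144, 0.3892, 0.2145]
orientation: [-0.001, 0.086, 0.996, -0.001]
wrist_force: [0.8, -0.0, 0.3]
finger_gap: 0.0847
[0.51444646 0.38920998 0.21445509] [-0.0013358   0.0860102   0.99629271 -0.00113596] 0.08473309955796475
1187
cap (519.9074096679688, 391.94586181640625) 14.826250076293945 0.11904921209867064
642
body [0.52028215 0.39176054]
[325.3, 230.7] 0.57
```

View pics/w5.png

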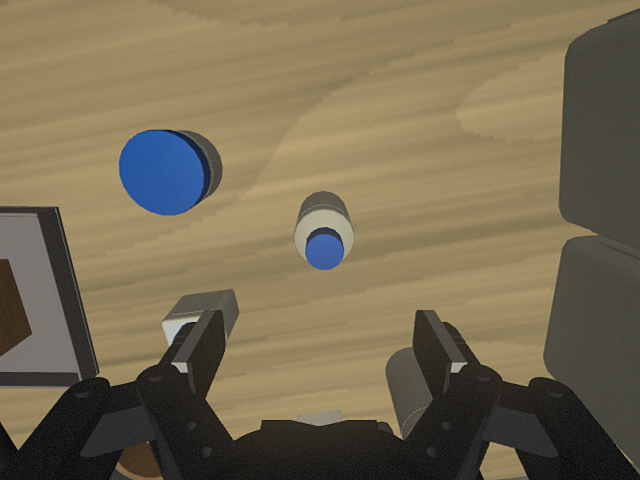

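```bash
python3 -m inch '[[-0.5,0.35,0,0,0,0,8.5],[0,0,2,0,0,0,8.5],[0,0,4,0,0,0,8.5],[0,0,0,0,0,0,8.5],[0,0,0,0,0,0,8.5]]'
python3 -m inch '[[0,0,3,0,0,0,8.5],[0,0,3.5,0,0,0,8.5],[0,0,2.2,0,0,0,8.5],[0,0,1,0,0,0,8.5],[0,0,0,0,0,0,8.5]]'
python3 -m inch '[[0,0,0,0,0,0,8.5]]'
```

```text
clock: 10.55
tcp_pos: [0.5212, 0.39, 0.1567]
orientation: [-0.001, 0.088, 0.996, -0.001]
wrist_force: [-0.6, -0.4, 0.2]
finger_gap: 0.0851
clock: 11.05
tcp_pos: [0.5216, 0.3911, 0.0602]
orientation: [-0.0, 0.087, 0.996, 0.0]
wrist_force: [-0.8, 0.2, 0.3]
finger_gap: 0.0849
clock: 11.15
tcp_pos: [0.5226, 0.3919, 0.062]
orientation: [0.001, 0.087, 0.996, 0.001]
wrist_force: [0.3, -0.1, -0.4]
finger_gap: 0.0851
```

```bash
python3 -m inch '[[0.15,0,0.5,0,0,0,8.5],[0,0,0.4,0,0,0,8.5],[0,0,0,0,0,0,8.5]]'
python3 -m inch '[[0,0,0,0,0,0,4.5],[0,0,0,0,0,0,4.5],[0,0,0,0,0,0,4.5],[0,0,0,0,0,0,4.5],[0,0,0,0,0,0,4.5]]' 40
python3 -m inch '[[0,0,0,0,0,0,4.5],[0,0,0,0,0,0,4.5]]'
```

```text
clock: 11.45
tcp_pos: [0.5195, 0.3915, 0.0508]
orientation: [-0.0, 0.087, 0.996, -0.0]
wrist_force: [-0.4, 0.2, 0.4]
finger_gap: 0.0851
clock: 11.95
tcp_pos: [0.52, 0.3918, 0.0513]
orientation: [0.0, 0.087, 0.996, 0.0]
wrist_force: [0.1, 1.1, 1.6]
finger_gap: 0.0507
clock: 12.15
tcp_pos: [0.52, 0.3918, 0.0512]
orientation: [0.0, 0.087, 0.996, 0.0]
wrist_force: [0.4, -0.2, 3.9]
finger_gap: 0.0505
```

```bash
python3 -m inch '[[0,0,-1.5,0,0,0,4.5],[0,0,-3,0,0,0,4.5],[0,0,-4,0,0,0,4.5],[0,0,-4,0,0,0,4.5],[0,0,-2.5,0,0,0,4.5]]'
python3 -m inch '[[0,0,0,0,0,0,4.5]]'
python3 - <<'E'
from h import *
s,p=wrist(); C=cloud(p); cv2.imwrite("pics/w6.png",p["pixels"][:,:,::-1]); print(s["tcp_pos"],s["orientation"],s["finger_gap"],s["wrist_force"])
E
```

```text
clock: 12.65
tcp_pos: [0.5199, 0.3915, 0.2032]
orientation: [0.001, 0.087, 0.996, 0.0]
wrist_force: [0.9, 1.1, -2.0]
finger_gap: 0.0506
clock: 12.75
tcp_pos: [0.5213, 0.3923, 0.2048]
orientation: [0.003, 0.087, 0.996, 0.002]
wrist_force: [0.3, 0.4, -2.5]
finger_gap: 0.0504
[0.52131554 0.39232733 0.20480084] [0.00268151 0.08719739 0.99618592 0.00174416] 0.05040122305154318 [ 0.33760102  0.39997902 -2.5273383 ]
```

View pics/w6.png

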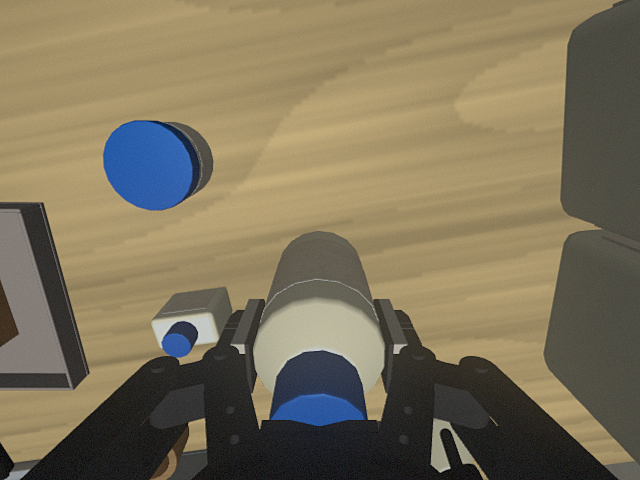

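```bash
python3 -m inch '[[-0.5,-2,0,0,0,0,4.5],[-0.96,-3.95,0,0,0,0,4.5],[-0.96,-3.95,0,0,0,0,4.5],[-0.96,-3.95,0,0,0,0,4.5],[-0.96,-3.95,0,0,0,0,4.5]]'
python3 -m inch '[[-0.96,-3.95,0,0,0,0,4.5],[-0.96,-3.95,0,0,0,0,4.5],[-0.96,-3.95,0,0,0,0,4.5],[-0.96,-3.95,0,0,0,0,4.5],[-0.96,-3.95,0,0,0,0,4.5]]'
python3 -m inch '[[-0.96,-3.95,0,0,0,0,4.5],[-0.96,-3.95,0,0,0,0,4.5],[-0.96,-3.95,0,0,0,0,4.5],[-0.96,-3.95,0,0,0,0,4.5],[-0.96,-3.95,0,0,0,0,4.5]]'
python3 -m inch '[[-0.96,-3.95,0,0,0,0,4.5],[-0.96,-3.95,0,0,0,0,4.5],[-0.46,-2,0,0,0,0,4.5],[0,0,0,0,0,0,4.5],[0,0,0,0,0,0,4.5]]'
python3 - <<'E'
from h import *
s,p=wrist(); C=cloud(p); cv2.imwrite("pics/w7.png",p["pixels"][:,:,::-1]); print(s["tcp_pos"],s["orientation"],s["finger_gap"],s["wrist_force"])
k=((C[...,2]>.05)&(C[...,2]<.063)&(p["depth"]>0)).astype(np.uint8)
n_,l,st,ct=cv2.connectedComponentsWithStats(k)
for i in range(1,n_):
    if st[i,4]>1500: Q=C[l==i]; print(st[i].tolist(),rect(Q),np.round(np.percentile(Q,[1,50,99],axis=0),4).tolist())
E
```

```text
clock: 13.3
tcp_pos: [0.5297, 0.2068, 0.1976]
orientation: [-0.002, 0.087, 0.996, -0.001]
wrist_force: [0.4, -1.2, -1.9]
finger_gap: 0.0503
clock: 13.8
tcp_pos: [0.5426, 0.0044, 0.1979]
orientation: [-0.002, 0.087, 0.996, 0.0]
wrist_force: [1.1, 0.0, -2.5]
finger_gap: 0.0506
clock: 14.3
tcp_pos: [0.5558, -0.198, 0.1976]
orientation: [-0.002, 0.087, 0.996, 0.001]
wrist_force: [0.3, 0.2, -2.0]
finger_gap: 0.0507
clock: 14.8
tcp_pos: [0.5623, -0.2981, 0.1979]
orientation: [-0.002, 0.088, 0.996, 0.001]
wrist_force: [-0.7, 1.6, -2.0]
finger_gap: 0.0508
[ 0.56230468 -0.29810214  0.19786903] [-0.00211419  0.08775101  0.9961391   0.00147727] 0.050838718171715876 [-0.71420158  1.61150586 -1.96375109]
[0, 0, 155, 107, 11310] (array([ 389.2, -451.7]), array([ 57. , 102.1]), 11.9) [[0.3649, -0.5001, 0.0514], [0.3917, -0.4527, 0.0595], [0.4232, -0.3996, 0.0614]]
[209, 120, 207, 183, 24201] (array([ 564.5, -297.8]), array([160.7, 159.9]), 89.8) [[0.4855, -0.3756, 0.0524], [0.5371, -0.2864, 0.0542], [0.637, -0.2193, 0.0558]]
[9, 198, 111, 114, 7192] (array([ 549.5, -528.6]), array([101.2,  58. ]), 2.0) [[0.4997, -0.5558, 0.0508], [0.5449, -0.5242, 0.0596], [0.5977, -0.4994, 0.0614]]
```

View pics/w7.png

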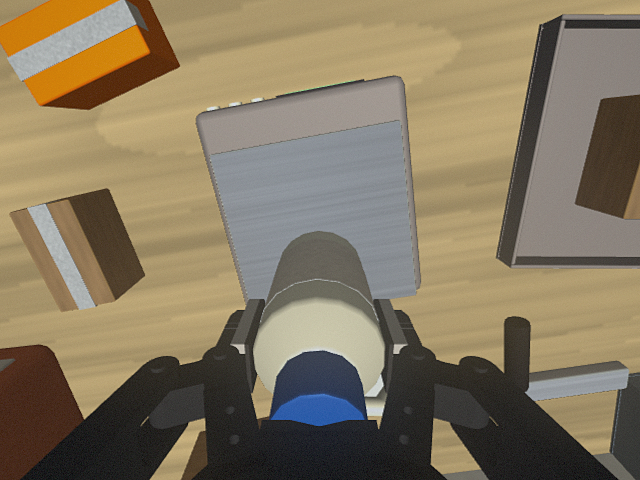

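```bash
python3 -m inch '[[-0.1,0,2,0,0,0,4.5],[0,0,3,0,0,0,4.5],[0,0,2,0,0,0,4.5],[0,0,0.9,0,0,0,4.5],[0,0,0,0,0,0,4.5]]'
python3 -m inch '[[0,0,0,0,0,0,4.5],[0,0,0,0,0,0,4.5]]'
```

```text
clock: 15.35
tcp_pos: [0.5637, -0.2968, 0.1201]
orientation: [-0.002, 0.086, 0.996, 0.001]
wrist_force: [-0.1, 0.9, -2.9]
finger_gap: 0.051
clock: 15.55
tcp_pos: [0.5656, -0.299, 0.1233]
orientation: [0.001, 0.087, 0.996, -0.001]
wrist_force: [0.2, -0.7, -1.4]
finger_gap: 0.051
```

```bash
python3 -m inch '[[0,0,0.6,0,0,0,4.5],[0,0,0.4,0,0,0,4.5],[0,0,0.2,0,0,0,4.5],[0,0,0,0,0,0,4.5],[0,0,0,0,0,0,4.5]]'
```

```text
clock: 16.05
tcp_pos: [0.5646, -0.2988, 0.1097]
orientation: [-0.0, 0.087, 0.996, 0.0]
wrist_force: [0.9, -1.2, -1.8]
finger_gap: 0.0505
```

```bash
python3 -m inch '[[0,0,0.2,0,0,0,4.5],[0,0,0.1,0,0,0,4.5],[0,0,0,0,0,0,4.5],[0,0,0,0,0,0,4.5]]'
```

```text
clock: 16.45
tcp_pos: [0.5647, -0.2988, 0.1067]
orientation: [0.0, 0.087, 0.996, 0.0]
wrist_force: [0.5, 0.1, -2.0]
finger_gap: 0.0506
```

```bash
python3 -m inch '[[0,0,0.1,0,0,0,4.5],[0,0,0,0,0,0,4.5],[0,0,0,0,0,0,4.5]]'
```

```text
clock: 16.75
tcp_pos: [0.5649, -0.2989, 0.1062]
orientation: [0.0, 0.087, 0.996, -0.0]
wrist_force: [-0.2, 0.4, 0.9]
finger_gap: 0.0511
```

```bash
python3 -m inch '[[0,0,0,0,0,0,8.5],[0,0,0,0,0,0,8.5],[0,0,0,0,0,0,8.5],[0,0,0,0,0,0,8.5]]'
python3 -m inch '[[0,0,-1.5,0,0,0,8.5],[0,0,-3,0,0,0,8.5],[0,0,-4,0,0,0,8.5],[0,0,-4,0,0,0,8.5],[0,0,-3,0,0,0,8.5]]'
python3 -m inch '[[0,0,0,0,0,0,8.5],[0,0,0,0,0,0,8.5]]'
python3 - <<'E'
from h import *
from workcell import vision
s,p=wrist(); C=cloud(p); cv2.imwrite("pics/w8.png",p["pixels"][:,:,::-1]); print(s["tcp_pos"],s["finger_gap"],s["wrist_force"])
near=np.hypot(C[...,0]-.5647,C[...,1]+.298)<.08
Q=C[near&(C[...,2]>.167)&(C[...,2]<.18)]; (cc,r)=cv2.minEnclosingCircle((Q[:,:2]*1000).astype(np.float32)); print("cap",cc,r,np.percentile(Q[:,2],[5,50,95]))
B=C[near&(C[...,2]>.07)&(C[...,2]<.135)]
from scipy.optimize import least_squares
print("body",len(B),least_squares(lambda c:np.hypot(B[:,0]-c[0],B[:,1]-c[1])-.026,[.5647,-.298],loss="soft_l1",f_scale=.001).x)
p=vision.read_camera("scene"); cv2.imwrite("pics/s8.png",p["pixels"][:,:,::-1])
C=cloud(p); k=(np.hypot(C[...,0]-.553,C[...,1]+.004)<.07)&(C[...,2]>.055); Q=C[k]; print("carton",rect(Q),np.percentile(Q[:,2],[5,50,95]))
E
```

```text
clock: 17.15
tcp_pos: [0.5647, -0.2988, 0.1057]
orientation: [0.0, 0.087, 0.996, 0.0]
wrist_force: [-0.7, -0.9, 0.6]
finger_gap: 0.0849
clock: 17.65
tcp_pos: [0.565, -0.299, 0.2636]
orientation: [0.001, 0.087, 0.996, -0.001]
wrist_force: [0.1, -0.5, 0.3]
finger_gap: 0.0848
clock: 17.85
tcp_pos: [0.565, -0.2991, 0.2614]
orientation: [0.001, 0.087, 0.996, -0.0]
wrist_force: [-0.1, -0.0, -1.2]
finger_gap: 0.085
[ 0.56504428 -0.2990964   0.26139586] 0.08495126085465225 [-0.13355451 -0.02493071 -1.15333929]
cap (565.0377807617188, -298.6123352050781) 14.968995094299316 [0.17165567 0.17407639 0.17516132]
body 667 [ 0.56539408 -0.29890607]
carton (array([552.2,  -5.8]), array([ 59.7, 102.4]), 81.6) [0.05840488 0.06272227 0.0659476 ]
```

View pics/w8.png

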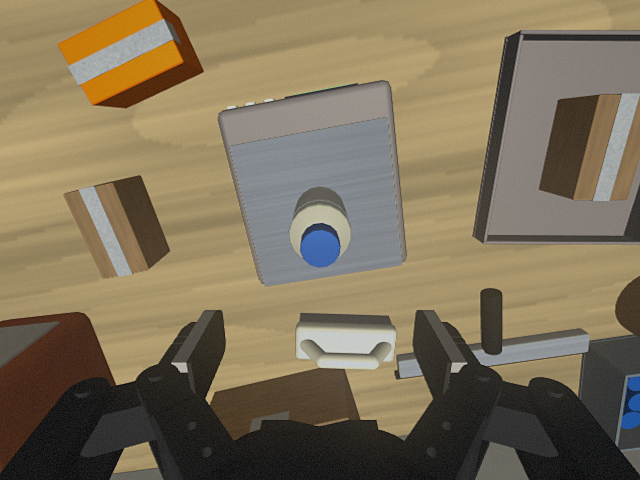

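View pics/s8.png

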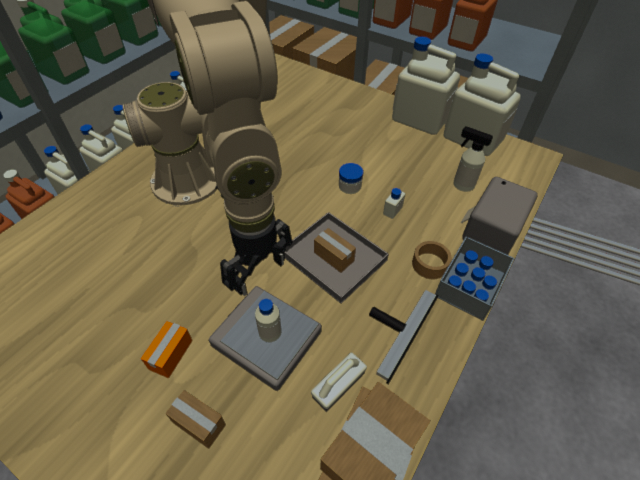

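The pictures show the bottle upright at the middle of the pan (scene 267,320; wrist 320,235) and the carton level in the tray (scene 335,250). The gripper is clear of both.

```bash
python3 -c "
from workcell import workorder
print(workorder.hand_in())"
```

```text
the job is handed in; nothing more can be done
None
```

The job is done and handed in at about 18 s of the 67 s allowed. The carton went from the scale into the tray first, and then the bottle went onto the pan.

- **Carton:** it is level and the same way up. The wrist camera put its centre at (0.553, -0.004), within about 1 mm of the tray's centre, with its top 63 mm above the bench. That agrees with a 60 mm carton on a 4 mm floor. The scene camera gave a similar result, about 2 mm different.
- **Bottle:** it is upright with its cap at 174 mm, as expected for 120 mm on a 55 mm pan. The body fit gave (0.5654, -0.2989) against a pan centre of (0.5645, -0.298), so it is about 1 mm off centre. The fit to its cap agrees with the fit to its body, so it isn't tilted.
- **Clearance and forces:** the gripper is open and well above everything. The wrist force never read above about 7 N. The look-alikes were not touched.

No check failed, and none disagreed beyond the roughly 2 mm calibration.

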